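Stack lens spacers on the assembly arbor

TASK

Load the microscope illuminator's three brass lens spacers onto the stepped arbor, the large one first, then the medium, then the small, each pushed fully home so that it rests flat on its own shoulder. They are a close fit and the arbor's spring balls drag on them: ease them on by feel and press gently, never jamming or forcing one, then let go and leave the other things on the counter where they are.

Things in the scene. Friction and masses are not known exactly. Their poses are not given: they have to be found in the camera images.
- arbor: Upright stepped steel arbor, fixed to the counter. Origin: centre of its underside, on the counter; z up its axis. Heights above the counter: round base 100 mm across to 12 mm, boss 48 mm across to 24 mm, then three cylindrical lands: 38 mm across from 24 to 44 mm, 30 mm across from 44 to 61 mm, 22 mm across from 61 to 75 mm (flat top). Each land's upper rim has a 1.5 mm 45-degree bevel.
- spacer_large: Large spacer: plain brass ring, 54 mm outside diameter, 39 mm bore, 18 mm thick, about 170 g, lying flat and loose on the counter at the start. Origin: centre of its underside; z along its axis (up). It belongs on the 38 mm land (0.5 mm play all round), underside resting on the shoulder at the foot of that land. Soft brass: come onto the shoulder very slowly (about 5 mm/s), with no more than about 8 N.
- spacer_medium: Medium spacer: plain brass ring, 44 mm outside diameter, 31 mm bore, 15 mm thick, about 100 g, lying flat and loose on the counter at the start. Origin: centre of its underside; z along its axis (up). It belongs on the 30 mm land (0.5 mm play all round), underside resting on the shoulder at the foot of that land. Soft brass: come onto the shoulder very slowly (about 5 mm/s), with no more than about 8 N.
- spacer_small: Small spacer: plain brass ring, 34 mm outside diameter, 23 mm bore, 12 mm thick, about 50 g, lying flat and loose on the counter at the start. Origin: centre of its underside; z along its axis (up). It belongs on the 22 mm land (0.5 mm play all round), underside resting on the shoulder at the foot of that land. Soft brass: come onto the shoulder very slowly (about 5 mm/s), with no more than about 8 N.
- seat_large (a point): Point on the arbor's axis at the shoulder (24 mm above the counter) where the large spacer's underside must rest. On the land above it three small spring balls, their centres 32 mm above the counter, stand 1.2 mm proud and rub in the bore: the spacer does not drop home by its own weight; sliding it down over them takes a push of about 4 to 9 N until it stops hard on the shoulder.
- seat_medium (a point): Point on the arbor's axis at the shoulder (44 mm above the counter) where the medium spacer's underside must rest. On the land above it three small spring balls, their centres 51 mm above the counter, stand 1.2 mm proud and rub in the bore: the spacer does not drop home by its own weight; sliding it down over them takes a push of about 4 to 9 N until it stops hard on the shoulder.
- seat_small (a point): Point on the arbor's axis at the shoulder (61 mm above the counter) where the small spacer's underside must rest. On the land above it three small spring balls, their centres 66.5 mm above the counter, stand 1.2 mm proud and rub in the bore: the spacer does not drop home by its own weight; sliding it down over them takes a push of about 4 to 9 N until it stops hard on the shoulder.
- lens_housing: Empty black lens housing of the illuminator, a round cup 66 mm across and 62 mm high, standing open end up on the counter. Origin: centre of its underside. Bystander.
- fluid_bottle: Small amber dropper bottle of lens fluid, 34 mm across and 90 mm high. Origin: centre of its underside. Bystander.
- slide_box: Closed green plastic slide box, 92 x 122 x 37 mm. Origin: centre of its underside. Bystander.
There are look-alikes about, which are no part of the job. What is shaped like the spacer_large but red is not meant.

How it is judged:
By the outcome, as a careful person would: the job done as asked, in the order asked, and still so for the second after the job is handed in, with the robot touching nothing.
It also fails if it takes over 69 s, if anything falls off the work surface, if the arm or the gripper's body presses on something with over 40 N, if the wrist force passes 120 N, or if a joint passes its speed limit or range.

ROBOT

A 7-joint arm with a two-finger parallel gripper is mounted at the origin on the work surface. World frame = base frame: x ahead of the robot, y to its left, z up, the work surface at z = 0. Lengths are in m, angles in rad, forces in N, time in s.
With the tool pointing down it reaches from about 0.4 to 0.875 m from the base axis. Payload 19.3 kg.
Tool frame: the origin (TCP) lies between the finger pads; the fingertips stand 17 mm ahead of it and the grasp point (between the pads) lies 2 mm behind it (bot.finger_overhang is the distance from the TCP to the fingertips, in m); z points along the fingers, y is the line along which they close (so a half turn about z gives the same grasp; the last joint's range is limited). The gripper opens to 85 mm and grips with 20 to 120 N. Pads are 22 mm wide; open, the fingers measure 114 mm over their backs; the gripper's body (76 mm by 85 mm) begins 54 mm behind the grasp point. The pads swing forward as they close: fully open they stand 13 mm farther back than shut.
Start: joints at [1.172, 0.521, -0.036, 1.599, 0.021, 1.021, -0.113], TCP at [0.202, -0.592, 0.248] pointing down, gripper open.
Joint ranges: [-2.91, 2.91], [-0.3, 2.13], [-1.5, 1.42], [0.17, 2.43], [-1.26, 4.41], [0.16, 1.93], [-2.52, 2.52]. Speed limits (rad/s): [1.89, 1.89, 2.39, 2.39, 3.01, 3.01, 3.01].

INTERFACE

Orientations are given as [roll, pitch, yaw] about the fixed x, y, z axes, in that order (R = Rz(yaw) Ry(pitch) Rx(roll)).
In Python, from workcell import observe, grab_frame, bot gives the robot as it stands.
- The arm moves only by the shell command python3 -m crank 'ROWS' [FORCE]. ROWS is a JSON object of lists of equal length, an entry for each row: "linear": the shift along the world's x, y, z each as a share of 0.25 m, from -1 to 1, a list of three; "delta_rot": the turn, a rotation vector about the world's x, y, z each as a share of 30 degrees, from -1 to 1, a list of three; "fingers": the opening, from -1 (shut) to 1 (fully open). In form: {"linear": [[dx, dy, dz], ...], "delta_rot": [[rx, ry, rz], ...], "fingers": [fingers, ...]}. A call has 1 to 5 rows; each row is the pose to reach, as a shift and turn from the pose commanded when the call began; what a row does not reach only later rows make up. A row lasts 1/10 s, in which the tool goes at most 50 mm and 8.59 degrees, less where a joint would pass 70% of its speed; a pose out of reach is approached as far as the arm can. A call with a number of a shift or a turn outside -1 to 1 is refused whole. A call with a gripper value outside its range is refused whole. The fingers move at their own pace and stop on an object; FORCE is the grip in N (left out, the last holds). Time passes only in rows, so rows that repeat a pose let the fingers close. It gives the time, the measured TCP pose, the force, the opening and the grip force at its end, in the units of the state.
- observe(): the state, without advancing time (a new reading comes with each control period).
- grab_frame(name): name is "scene" or "top"; returns a dict with "image" (420x560x3 uint8, red, green, blue), "mtx" (3x3 intrinsics, pixels), "k1" (the pictures are not rectified: a ray, as slopes to the right and down, at radius r is drawn at 1 + k1 r^2 times it, then the intrinsics apply), "xyz" and "orientation" of the camera in the world. Camera axes: x right, y down, z forward; pixel columns grow to the right and rows downward; lengths in m; the calibration is good to about 2 mm. A picture is of the moment at which its call begins. There is no depth.
- bot.job_done(): hands the job in; it is judged then, once.
The state is a dict: "clock": time; "qpos": joint angles; "qd": joint speeds; "joint_efforts": joint torques, N m; "position": TCP position; "tool_rot": TCP orientation; "force": force on the tool from outside, world axes, zero at the start; "moment": the same for the moment, N m; "grip_width": finger opening in m; "finger_force": force on a finger pad.
Only numpy, scipy, OpenCV 4.12 (cv2) and the standard library are available. Lean on these libraries where they do the work, as an engineer would, in place of code of your own. Each camera call takes 0.05 s, during which the arm holds its last target. There are 200 camera calls.

## Working session

There is one attempt and no reset: what is moved stays moved. The work goes in short steps, Python scripts to look and compute and a shell command to move; the robot and the scene stay as the last step left them, time stands still between calls to the robot, and variables do not carry over. Pictures are saved under pics/ and viewed, at most 10 in all, crops included, and the job is handed in when it is done.

```bash
mkdir -p pics; ls; cat > h.py <<'E'
import numpy as np, cv2
from scipy.spatial.transform import Rotation as R
from workcell import observe, grab_frame, bot
def shot(name, fn=None):
    f=grab_frame(name)
    if fn: cv2.imwrite('pics/'+fn,f['image'][:,:,::-1])
    return f
def rot(f):
    o=np.array(f['orientation'],float)
    return o if o.shape==(3,3) else R.from_euler('xyz',o).as_matrix()
def ray(f,u,v):
    K=np.array(f['mtx'],float)
    p=cv2.undistortPoints(np.array([[[u,v]]],float),K,np.array([f['k1'],0,0,0,0.]))[0,0]
    return np.array(f['xyz'],float), rot(f)@np.array([p[0],p[1],1])
def onplane(f,u,v,z):
    c,d=ray(f,u,v); return c+d*(z-c[2])/d[2]
def proj(f,P):
    q=rot(f).T@(np.array(P,float)-np.array(f['xyz'],float))
    s=q[:2]/q[2]; s=s*(1+f['k1']*(s@s)); K=np.array(f['mtx']); return K[0,0]*s[0]+K[0,2],K[1,1]*s[1]+K[1,2]
E
python3 - <<'E'
from h import *
for n in('scene','top'):
    f=shot(n,n+'0.png'); print(n,f['mtx'],f['k1'],f['xyz'],f['orientation'])
print(observe())
E
```

```text
pics
scene [[428.09698273   0.         282.65072193]
 [  0.         428.09698273 203.09666439]
 [  0.           0.           1.        ]] -0.10580252776706461 [ 1.1129733  -0.7679808   0.61912625] [-2.15530021  0.01343517  0.61773959]
top [[438.8943135    0.         283.64622197]
 [  0.         438.8943135  202.1640747 ]
 [  0.           0.           1.        ]] -0.0361788539054651 [ 0.53989554 -0.08498811  1.02138591] [-3.04240322 -0.00684836 -1.57184899]
{'clock': 0.1, 'qpos': array([ 1.17175527,  0.52192117, -0.0363398 ,  1.59992094,  0.02119742,
        1.02112775, -0.11279028]), 'qd': array([ 0.0012033 ,  0.00028632, -0.00165628, -0.00169324, -0.0003262 ,
        0.00139221, -0.00177284]), 'joint_efforts': array([ 3.18094731e-03, -9.28505659e+01,  1.98358320e+00, -3.70537949e+01,
        1.80643931e-02,  5.42207286e-03, -3.25889562e-05]), 'position': array([ 0.20172867, -0.59125606,  0.24781462]), 'tool_rot': array([-3.14060219e+00,  6.14211360e-05,  3.28848653e-01]), 'force': array([ 0.54742524, -0.57704377, -0.06809109]), 'moment': array([-0.0280183 ,  0.03413522, -0.01619031]), 'finger_force': 0.0, 'grip_width': 0.08560097223784294}
```

View pics/top0.png

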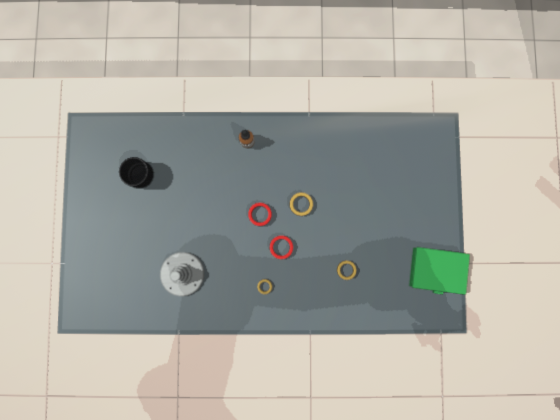

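View pics/scene0.png

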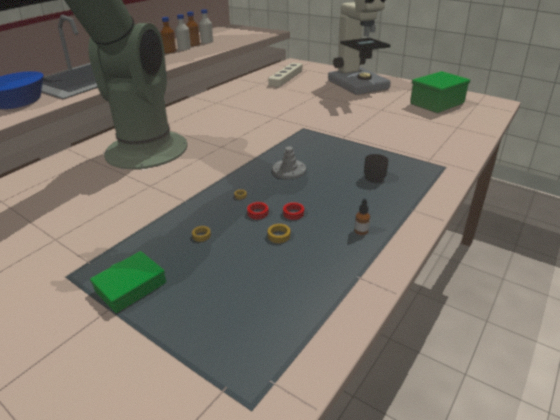

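Top view: brass rings at (302,204) large, (347,270) medium and (265,287) small. The red look-alikes are at (260,214) and (282,247), so they are out. The arbor is at (182,274), housing (136,172), bottle (246,138), slide box (440,271). I'll measure these and confirm in one enlarged crop.

```bash
cat >> h.py <<'E'
def brass(f):
    h=cv2.cvtColor(f['image'],cv2.COLOR_RGB2HSV)
    return cv2.inRange(h,(14,110,60),(32,255,255))
def rings(f,box,mask=None):
    m=brass(f) if mask is None else mask; out=[]
    for c in cv2.findContours(m,cv2.RETR_EXTERNAL,cv2.CHAIN_APPROX_NONE)[0]:
        x,y,w,hh=cv2.boundingRect(c)
        if w>=8 and w<90 and box[0]<x<box[2] and box[1]<y<box[3]:
            out.append((cv2.fitEllipse(cv2.convexHull(c)),len(c)))
    return out
E
python3 - <<'E'
from h import *
t=shot('top'); s=shot('scene')
for f,b in((t,(60,110,465,335)),(s,(90,130,400,300))):
    for e,n in rings(f,b):
        print(np.round(e[0],1),np.round(e[1],1),n)
        for T in(.018,.015,.012):
            p=onplane(f,*e[0],T if f is t else T/2); 
            print('   ',T,np.round(p,4), 'dia', np.round(np.array(e[1])/f['mtx'][0][0]*np.linalg.norm(p-f['xyz']),4))
g=cv2.cvtColor(t['image'],cv2.COLOR_RGB2BGR)[180:310,150:370]
cv2.imwrite('pics/crop1.png',cv2.resize(g,None,fx=3.6,fy=3.6,interpolation=cv2.INTER_CUBIC))
g=cv2.cvtColor(t['image'],cv2.COLOR_RGB2GRAY)
E
```

```text
[264.5 286.2] [13.9 14.1] 38
    0.018 [ 0.4493 -0.0485  0.018 ] dia [0.0318 0.0323]
    0.015 [ 0.449  -0.0484  0.015 ] dia [0.0319 0.0324]
    0.012 [ 0.4487 -0.0483  0.012 ] dia [0.032  0.0325]
[346.4 269.6] [18.5 18.8] 52
    0.018 [ 0.4859 -0.2341  0.018 ] dia [0.0429 0.0436]
    0.015 [ 0.4857 -0.2346  0.015 ] dia [0.043  0.0437]
    0.012 [ 0.4856 -0.235   0.012 ] dia [0.0432 0.0439]
[300.9 203.8] [22.5 22.8] 62
    0.018 [ 0.636  -0.1316  0.018 ] dia [0.0518 0.0525]
    0.015 [ 0.6363 -0.1317  0.015 ] dia [0.052  0.0526]
    0.012 [ 0.6366 -0.1319  0.012 ] dia [0.0521 0.0528]
[200.9 233.1] [14.4 18.2] 46
    0.018 [ 0.4869 -0.2336  0.009 ] dia [0.0344 0.0437]
    0.015 [ 0.4854 -0.2323  0.0075] dia [0.0345 0.0438]
    0.012 [ 0.4838 -0.231   0.006 ] dia [0.0346 0.0439]
[278.4 232.5] [18.9 22.8] 59
    0.018 [ 0.636  -0.1282  0.009 ] dia [0.0442 0.0536]
    0.015 [ 0.6349 -0.1266  0.0075] dia [0.0444 0.0537]
    0.012 [ 0.6337 -0.125   0.006 ] dia [0.0445 0.0538]
[240.1 193.7] [ 8.4 11.4] 27
    0.018 [ 0.4511 -0.0478  0.009 ] dia [0.0226 0.0307]
    0.015 [ 0.4495 -0.0461  0.0075] dia [0.0227 0.0308]
    0.012 [ 0.4478 -0.0443  0.006 ] dia [0.0227 0.0308]
```

View pics/crop1.png

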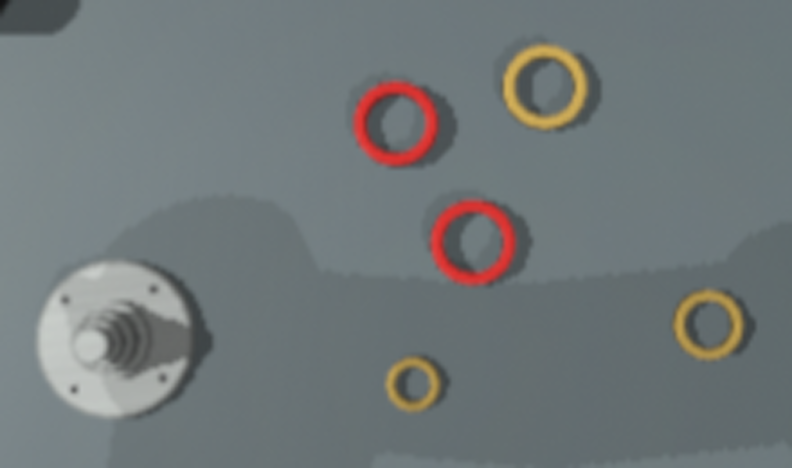

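Crop: the brass rings are distinct from the two red ones (crop (396,124) and (473,243)). Large brass is at (545,87), medium (709,325), small (414,384), and their measured diameters match. Next is the arbor.

```bash
python3 - <<'E'
from h import *
t=shot('top')
im=t['image'][245:305,150:215]
h=cv2.cvtColor(im,cv2.COLOR_RGB2HSV)
print(h[29,5:60:3].tolist())
print('disc',h[31,20:30].tolist())
m=((h[:,:,1]<38)&(h[:,:,2]>95)).astype(np.uint8)*255
cs=cv2.findContours(m,cv2.RETR_EXTERNAL,cv2.CHAIN_APPROX_NONE)[0]
c=max(cs,key=cv2.contourArea);e=cv2.fitEllipse(cv2.convexHull(c));print(e)
p=onplane(t,e[0][0]+150,e[0][1]+245,.012);print(p, np.array(e[1])/438.9*np.linalg.norm(p-t['xyz']))
m=(h[:,:,2]>205).astype(np.uint8)*255
for c in cv2.findContours(m,cv2.RETR_EXTERNAL,cv2.CHAIN_APPROX_NONE)[0]:
    if len(c)>8:
        e=cv2.fitEllipse(c);p=onplane(t,e[0][0]+150,e[0][1]+245,.075);print('hi',e,p,np.array(e[1])/438.9*np.linalg.norm(p-t['xyz']))
print('eyeballed top',onplane(t,175.0,275.8,.075),'base',onplane(t,181.6,273.9,.012))
s=shot('scene')
big=[cv2.resize(cv2.cvtColor(f['image'][a:b,c:d],cv2.COLOR_RGB2BGR),(360,360),interpolation=cv2.INTER_NEAREST) for f,a,b,c,d in((t,251,296,157,202),(s,140,185,267,312))]
cv2.imwrite('pics/arbor.png',np.hstack(big))
E
```

```text
[[96, 26, 139], [97, 24, 138], [65, 8, 194], [68, 5, 200], [68, 5, 199], [68, 6, 177], [66, 6, 201], [60, 5, 199], [70, 5, 141], [75, 6, 89], [60, 6, 85], [75, 7, 73], [60, 6, 84], [75, 5, 103], [75, 5, 104], [60, 5, 105], [75, 6, 79], [94, 25, 70], [95, 26, 107]]
disc [[68, 6, 185], [68, 5, 194], [68, 5, 195], [68, 5, 195], [68, 5, 195], [60, 5, 195], [60, 4, 194], [68, 5, 194], [68, 5, 186], [60, 5, 150]]Traceback (most recent call last):
  File "<stdin>", line 9, in <module>
cv2.error: OpenCV(4.12.0) /io/opencv/modules/imgproc/src/shapedescr.cpp:361: error: (-201:Incorrect size of input array) There should be at least 5 points to fit the ellipse in function 'fitEllipseNoDirect'
```

```bash
python3 - <<'E'
from h import *
t=shot('top');s=shot('scene')
for f,(x,y,w,hh) in((t,(150,245,65,60)),(s,(262,138,60,48))):
    h=cv2.cvtColor(f['image'],cv2.COLOR_RGB2HSV)[y:y+hh,x:x+w]
    m=(h[:,:,1]<15).astype(np.uint8)*255
    c=max(cv2.findContours(m,cv2.RETR_EXTERNAL,cv2.CHAIN_APPROX_NONE)[0],key=cv2.contourArea)
    e=cv2.fitEllipse(cv2.convexHull(c));print(e, cv2.boundingRect(c))
    if f is t:
        p=onplane(t,e[0][0]+x,e[0][1]+y,.010);print('base',p,np.array(e[1])/438.9*np.linalg.norm(p-t['xyz']))
print('eyeballed top',onplane(t,175.0,275.8,.075))
big=[cv2.resize(cv2.cvtColor(f['image'][a:b,c:d],cv2.COLOR_RGB2BGR),(360,360),interpolation=cv2.INTER_NEAREST) for f,a,b,c,d in((t,251,296,157,202),(s,140,185,267,312))]
cv2.imwrite('pics/arbor.png',np.hstack(big))
E
```

```text
((31.73233413696289, 28.711597442626953), (44.13106155395508, 44.98663330078125), 47.2513427734375) (10, 7, 44, 45)
base [0.47655879 0.14071006 0.01      ] [0.1043899  0.10641372]
((28.91109275817871, 20.34850311279297), (40.807403564453125, 62.88267517089844), 71.88407135009766) (0, 0, 60, 44)
eyeballed top [0.47619267 0.14052718 0.075     ]
```

View pics/arbor.png

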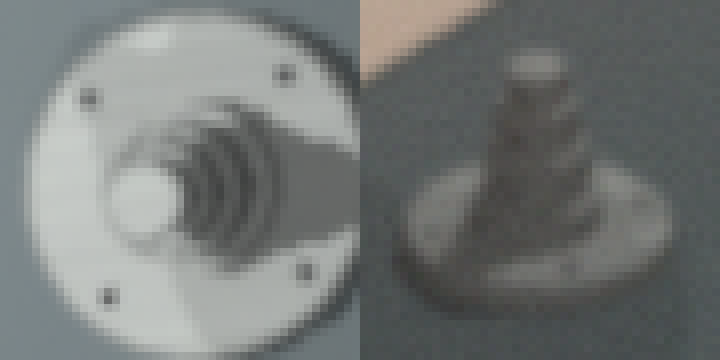

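The arbor axis is at about (0.4765, 0.1406). The base-disc and top-disc estimates agree within 0.5 mm. Now to the large spacer.

```bash
python3 -m crank '{"linear":[[0.58,0.614,-0.1],[0.58,0.614,-0.1],[0.58,0.614,-0.1],[0.58,0.614,-0.1],[0.58,0.614,-0.1]],"delta_rot":[[0,0,-0.628],[0,0,-0.628],[0,0,-0.628],[0,0,-0.628],[0,0,-0.628]],"fingers":[0.7,0.7,0.7,0.7,0.7]}' 30
python3 -m crank '{"linear":[[0.58,0.614,-0.25],[0.58,0.614,-0.25],[0.58,0.614,-0.25],[0.58,0.614,-0.25],[0.58,0.614,-0.25]],"delta_rot":[[0,0,0],[0,0,0],[0,0,0],[0,0,0],[0,0,0]],"fingers":[0.7,0.7,0.7,0.7,0.7]}'
python3 -m crank '{"linear":[[0.577,0.614,-0.25],[0.577,0.614,-0.25],[0.577,0.614,-0.25],[0.577,0.614,-0.25],[0.577,0.614,-0.25]],"delta_rot":[[0,0,0],[0,0,0],[0,0,0],[0,0,0],[0,0,0]],"fingers":[0.7,0.7,0.7,0.7,0.7]}'
python3 -c "
from h import *
s=observe();print(s['position'],s['tool_rot'],s['qpos'],bot.finger_overhang)"
```

```text
clock: 0.85
position: [0.3505, -0.4338, 0.2229]
tool_rot: [-3.14, -0.001, 0.006]
force: [0.2, -1.2, -0.4]
grip_width: 0.0722
finger_force: 0.0
clock: 1.35
position: [0.4943, -0.2805, 0.1596]
tool_rot: [-3.14, 0.0, 0.004]
force: [-0.4, -1.1, 0.1]
grip_width: 0.0726
finger_force: 0.0
clock: 1.85
position: [0.6381, -0.1263, 0.0967]
tool_rot: [-3.14, 0.0, 0.004]
force: [-1.7, 0.2, 0.1]
grip_width: 0.0726
finger_force: 0.0
[ 0.63814839 -0.12634692  0.09671564] [-3.13954731e+00  3.15155760e-04  4.41191204e-03] [ 0.12094729  0.73952626 -0.02404075  1.63723548  0.02049409  0.76561276
 -1.47798449] 0.017
```

```bash
python3 -m crank '{"linear":[[0,0,-0.26],[0,0,-0.26],[0,0,-0.26],[0,0,-0.26]],"delta_rot":[[0,0,0],[0,0,0],[0,0,0],[0,0,0]],"fingers":[0.7,0.7,0.7,0.7]}'
python3 -c "
from h import *
t=shot('top','t1.png')
s=shot('scene')
a,b=[cv2.cvtColor(f['image'],cv2.COLOR_RGB2BGR) for f in (t,s)]
cv2.imwrite('pics/c1.png',np.hstack([cv2.resize(a[160:250,255:345],(400,400),interpolation=2),cv2.resize(b[185:275,235:325],(400,400),interpolation=2)]))
s=observe();print(s['position'],s['tool_rot'],s['force'])"
```

```text
clock: 2.25
position: [0.6362, -0.1322, 0.0345]
tool_rot: [3.141, -0.0, -0.001]
force: [0.3, -0.1, 0.3]
grip_width: 0.0726
finger_force: 0.0
[ 0.63682393 -0.13194196  0.03529172] [ 3.14109157e+00 -2.33320722e-03 -1.09307181e-03] [-0.66652856  0.28029383  0.47509776]
```

View pics/c1.png

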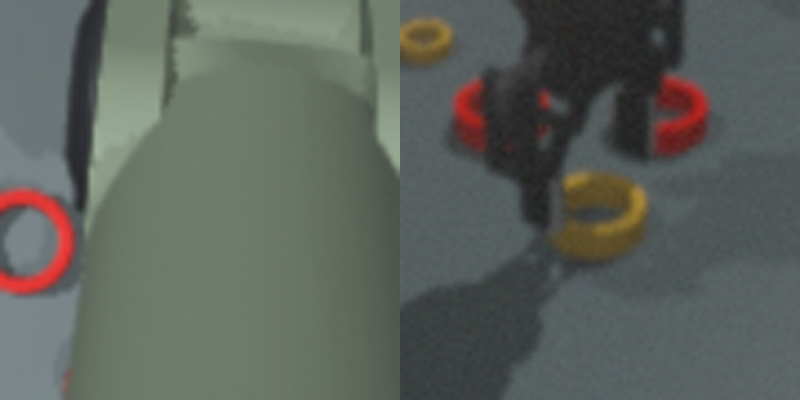

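The scene view shows the large ring (crop (600,215)) straddled by the two fingertips, at crop (538,225) and (632,155). I'll go lower and close.

```bash
python3 -m crank '{"linear":[[0,0,-0.05],[0,0,-0.05],[0,0,-0.05],[0,0,-0.05],[0,0,-0.05]],"delta_rot":[[0,0,0],[0,0,0],[0,0,0],[0,0,0],[0,0,0]],"fingers":[0.7,0.7,0.2,0.2,0.2]}' 20
python3 -m crank '{"linear":[[0,0,0],[0,0,0],[0,0,0]],"delta_rot":[[0,0,0],[0,0,0],[0,0,0]],"fingers":[0.1,0.1,0.1]}' 20
```

```text
clock: 2.85
position: [0.636, -0.1311, 0.0212]
tool_rot: [3.142, -0.0, -0.0]
force: [-2.1, 0.7, 4.7]
grip_width: 0.0536
finger_force: 20.5
clock: 3.15
position: [0.6361, -0.1311, 0.0212]
tool_rot: [3.142, -0.0, -0.0]
force: [-3.5, 0.3, 5.7]
grip_width: 0.054
finger_force: 20.6
```

```bash
python3 -m crank '{"linear":[[0,0,0],[0,0,0.02],[0,0,0.02],[0,0,0.02],[0,0,0.02]],"delta_rot":[[0,0,0],[0,0,0.1],[0,0,1],[0,0,1],[0,0,1]],"fingers":[0.55,0.55,0.55,0.55,0.55]}' 20
python3 -m crank '{"linear":[[0,0,0],[0,0,0],[0,0,0],[0,0,0]],"delta_rot":[[0,0,1],[0,0,1],[0,0,1],[0,0,1]],"fingers":[0.55,0.55,0.55,0.55]}'
python3 -m crank '{"linear":[[0,0,0],[0,0,0],[0,0,0],[0,0,-0.02],[0,0,-0.02]],"delta_rot":[[0,0,1],[0,0,1],[0,0,1],[0,0,1],[0,0,1]],"fingers":[0.55,0.55,0.55,0.55,0.55]}'
python3 -m crank '{"linear":[[0,0,0],[0,0,0],[0,0,0],[0,0,0],[0,0,0]],"delta_rot":[[0,0,0],[0,0,0],[0,0,0],[0,0,0],[0,0,0]],"fingers":[0.1,0.1,0.1,0.1,0.1]}' 30
```

```text
clock: 3.65
position: [0.6362, -0.131, 0.0259]
tool_rot: [3.141, -0.0, 0.509]
force: [-0.6, -0.2, 0.2]
grip_width: 0.066
finger_force: 0.0
clock: 4.05
position: [0.6361, -0.1312, 0.0258]
tool_rot: [3.141, -0.0, 1.032]
force: [-0.5, -0.2, -0.7]
grip_width: 0.066
finger_force: 0.0
clock: 4.55
position: [0.6357, -0.1313, 0.0203]
tool_rot: [-3.141, -0.0, 1.55]
force: [-0.6, -0.6, -0.4]
grip_width: 0.0663
finger_force: 0.0
clock: 5.05
position: [0.6362, -0.131, 0.021]
tool_rot: [3.141, 0.0, 1.549]
force: [-1.1, -0.1, 4.7]
grip_width: 0.0516
finger_force: 32.1
```

```bash
python3 -m crank '{"linear":[[0,0,0.2],[0,0,0.44],[0,0,0.44],[0,0,0.44]],"delta_rot":[[0,0,0],[0,0,0],[0,0,0],[0,0,0]],"fingers":[0.1,0.1,0.1,0.1]}' 30
python3 -m crank '{"linear":[[-0.1,0.15,0],[-0.319,0.543,0],[-0.319,0.543,0],[-0.319,0.543,0],[-0.319,0.543,0]],"delta_rot":[[0,0,0],[0,0,0],[0,0,0],[0,0,0],[0,0,0]],"fingers":[0.1,0.1,0.1,0.1,0.1]}'
python3 -m crank '{"linear":[[-0.15,0.27,0],[-0.319,0.543,0],[-0.319,0.543,0],[-0.319,0.543,0],[-0.319,0.543,0]],"delta_rot":[[0,0,0],[0,0,0],[0,0,0],[0,0,0],[0,0,0]],"fingers":[0.1,0.1,0.1,0.1,0.1]}'
python3 -c "
from h import *
s=shot('scene')
b=cv2.cvtColor(s['image'],cv2.COLOR_RGB2BGR)
cv2.imwrite('pics/c2.png',cv2.resize(b[100:190,240:340],(800,600),interpolation=2))
print(rings(s,(200,80,400,200)))
o=observe();print(o['position'],o['tool_rot'],o['force'])
p=np.array(o['position'])
for z in(.003,-.019):print(proj(s,p+[0,0,z]))
for z in(.075,.012,.0):print(z,proj(s,[.4765,.1406,z]))
"
```

```text
clock: 5.45
position: [0.6369, -0.1313, 0.1326]
tool_rot: [3.139, 0.001, 1.549]
force: [-0.0, -0.6, -1.9]
grip_width: 0.0518
finger_force: 33.2
clock: 5.95
position: [0.5548, 0.0069, 0.1295]
tool_rot: [-3.139, -0.0, 1.553]
force: [0.5, -1.1, -1.6]
grip_width: 0.0515
finger_force: 33.2
clock: 6.45
position: [0.4762, 0.1409, 0.13]
tool_rot: [-3.14, 0.0, 1.551]
force: [0.5, -1.3, -1.4]
grip_width: 0.0517
finger_force: 33.2
[(((240.21725463867188, 194.24671936035156), (8.931198120117188, 10.978679656982422), 77.5201416015625), 28), (((286.55816650390625, 133.18154907226562), (12.624281883239746, 15.832128524780273), 104.37787628173828), 40)]
[0.47694305 0.13960725 0.13004153] [-3.14075496e+00  7.09591195e-04  1.54912978e+00] [ 0.58325901 -0.87777363 -0.26108333]
(np.float64(287.5586970310906), np.float64(129.28684129376535))
(np.float64(287.61689001312584), np.float64(136.49074246245857))
0.075 (np.float64(287.78007484027523), np.float64(147.84315859712552))
0.012 (np.float64(287.93101482822135), np.float64(167.14759088279288))
0.0 (np.float64(287.9586073623611), np.float64(170.71035203604148))
```

View pics/c2.png

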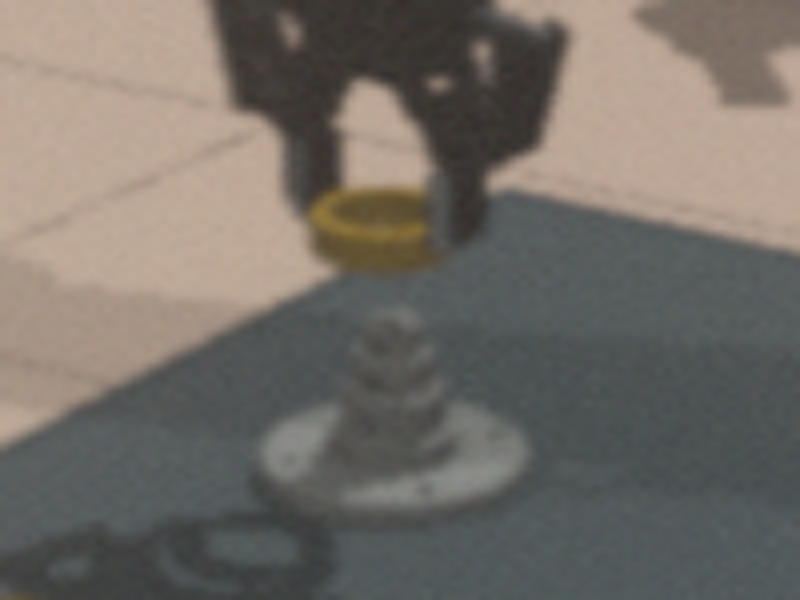

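The scene crop shows the ring level at (385,230) above the arbor top at (395,320). I'll compare limb positions to check the lateral alignment.

```bash
cat > limb.py <<'E'
from h import *
def limb(f,c,r,z0,z1):
    a=np.linspace(0,2*np.pi,180)
    P=[proj(f,[c[0]+r*np.cos(t),c[1]+r*np.sin(t),z]) for t in a for z in(z0,z1)]
    return np.round(np.r_[np.min(P,0),np.max(P,0)],2)
def edges(f):
    # sub-pixel left edge/bottom edge of brass (soft mask) near the arbor
    im=cv2.resize(f['image'][90:190,240:340],None,fx=8,fy=8,interpolation=cv2.INTER_CUBIC)
    h=cv2.cvtColor(im,cv2.COLOR_RGB2HSV)
    m=cv2.inRange(h,(12,90,50),(32,255,255)); m=cv2.morphologyEx(m,cv2.MORPH_OPEN,np.ones((9,9)))
    g=((h[:,:,1]<22)*255).astype(np.uint8);g=cv2.morphologyEx(g,cv2.MORPH_OPEN,np.ones((15,15)))
    o=[]
    for k in(m,g):
        n,l,s,c=cv2.connectedComponentsWithStats(k); i=1+np.argmax(s[1:,4]); x,y,w,hh=s[i,:4]
        o.append(np.round([240+(x-.5+.5)/8-.5,90+y/8-.5,240+(x+w)/8-.5,90+(y+hh)/8-.5],2))
    return o
E
python3 -c "
from limb import *
s=shot('scene');p=observe()['position']
print('seen ring,arbor (l,t,r,b)',edges(s))
print('exp ring',limb(s,p,.027,p[2]-.0195,p[2]-.0015),'exp base',limb(s,[.4765,.1406],.05,0,.012))
"
```

```text
seen ring,arbor (l,t,r,b) [array([277.88, 127.88, 293.38, 140.12]), array([239.5 , 128.5 , 323.12, 189.5 ])]
exp ring [277.88 127.   297.18 140.85] exp base [270.96 159.25 304.92 179.24]
```

```bash
python3 -m crank '{"linear":[[0.004,0.004,-0.06],[0.004,0.004,-0.12],[0.004,0.004,-0.16],[0.004,0.004,-0.2],[0.004,0.004,-0.228]],"delta_rot":[[0,0,0],[0,0,0],[0,0,0],[0,0,0],[0,0,0]],"fingers":[0.1,0.1,0.1,0.1,0.1]}'
python3 -m crank '{"linear":[[0,0,0],[0,0,0],[0,0,0]],"delta_rot":[[0,0,0],[0,0,0],[0,0,0]],"fingers":[0.1,0.1,0.1]}'
python3 -c "
from limb import *
s=shot('scene');o=observe();p=o['position'];print(p,o['force'],o['moment'])
print('seen ring,arbor (l,t,r,b)',edges(s))
print('exp ring',limb(s,p,.027,p[2]-.0195,p[2]-.0015),'exp base',limb(s,[.4765,.1406],.05,0,.012))
b=cv2.cvtColor(s['image'],cv2.COLOR_RGB2BGR)
cv2.imwrite('pics/c3.png',cv2.resize(b[120:190,250:330],(800,600),interpolation=0))
"
```

```text
clock: 7.05
position: [0.4775, 0.141, 0.0727]
tool_rot: [-3.141, 0.0, 1.549]
force: [0.2, -0.4, -1.1]
grip_width: 0.0518
finger_force: 33.1
clock: 7.35
position: [0.4778, 0.1416, 0.0742]
tool_rot: [3.141, -0.0, 1.55]
force: [-0.2, 0.3, -2.0]
grip_width: 0.0514
finger_force: 33.1
[0.47780521 0.14152405 0.07422683] [-0.38121428  1.00557656 -1.70062045] [ 0.03052441  0.00080642 -0.04700476]
seen ring,arbor (l,t,r,b) [array([278.88, 145.12, 294.  , 158.12]), array([239.5 , 144.88, 306.88, 189.5 ])]
exp ring [278.94 144.45 297.75 158.49] exp base [270.96 159.25 304.92 179.24]
```

View pics/c3.png

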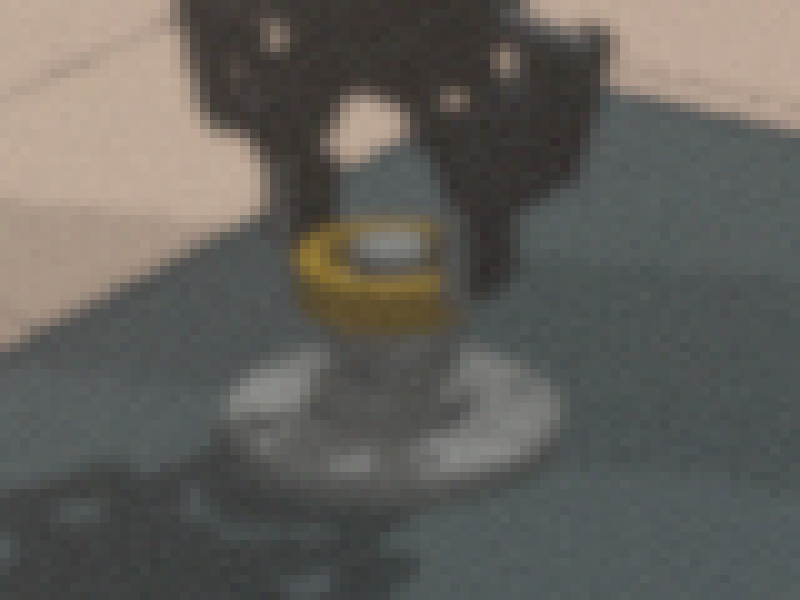

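The ring is round the arbor and level. The arbor's top shows through the bore at crop (390,245), roughly centred. The base limbs put the axis near (0.4777, 0.1414), which is where the TCP is. Now a slow descent onto the 38 mm land.

```bash
python3 -m crank '{"linear":[[0,0,-0.008],[0,0,-0.016],[0,0,-0.024],[0,0,-0.032],[0,0,-0.032]],"delta_rot":[[0,0,0],[0,0,0],[0,0,0],[0,0,0],[0,0,0]],"fingers":[0.1,0.1,0.1,0.1,0.1]}'
python3 -m crank '{"linear":[[0,0,-0.002],[0,0,-0.004],[0,0,-0.006],[0,0,-0.008],[0,0,-0.01]],"delta_rot":[[0,0,0],[0,0,0],[0,0,0],[0,0,0],[0,0,0]],"fingers":[0.1,0.1,0.1,0.1,0.1]}'
python3 -c "
from h import *
o=observe();print(o['position'],o['force'],o['moment'])"
```

```text
clock: 7.9
position: [0.4774, 0.1415, 0.0655]
tool_rot: [-3.141, 0.0, 1.55]
force: [0.3, -0.0, -1.3]
grip_width: 0.0518
finger_force: 33.1
clock: 8.4
position: [0.4777, 0.1418, 0.0635]
tool_rot: [3.141, -0.0, 1.55]
force: [-2.0, 0.8, 4.9]
grip_width: 0.0517
finger_force: 33.9
[0.4776809  0.14176862 0.06347681] [-1.95514157  0.79634541  4.85535534] [0.52825    0.38062656 0.03928458]
```

```bash
python3 -m crank '{"linear":[[-0.001,0.001,0],[-0.002,0.002,0],[-0.002,0.002,0]],"delta_rot":[[0,0,0],[0,0,0],[0,0,0]],"fingers":[0.1,0.1,0.1]}'
python3 -c "
from h import *
o=observe();print(o['position'],o['force'],o['moment'])"
python3 -m crank '{"linear":[[0,0.001,0],[0,0.002,0],[0,0.002,0]],"delta_rot":[[0,0,0],[0,0,0],[0,0,0]],"fingers":[0.1,0.1,0.1]}'
python3 -c "
from h import *
o=observe();print(o['position'],o['force'],o['moment'])"
```

```text
clock: 8.7
position: [0.4772, 0.1422, 0.0634]
tool_rot: [3.141, -0.0, 1.55]
force: [0.9, 1.5, 0.8]
grip_width: 0.0516
finger_force: 33.5
[0.47722643 0.14216836 0.06336956] [0.87835539 1.54925542 0.82263994] [ 0.54003355 -0.26408446 -0.03966216]
clock: 9.0
position: [0.4771, 0.1424, 0.0633]
tool_rot: [-3.142, 0.0, 1.549]
force: [1.4, 1.2, 1.8]
grip_width: 0.0518
finger_force: 33.5
[0.47706852 0.14237625 0.0632865 ] [1.4229692  1.20979429 1.77386223] [ 1.79259184e-01 -3.48171203e-01  2.77943933e-04]
```

```bash
python3 -m crank '{"linear":[[0.001,0.001,0],[0.001,0.001,-0.002],[0.001,0.001,-0.004],[0.001,0.001,-0.006],[0.001,0.001,-0.006]],"delta_rot":[[0,0,0],[0,0,0],[0,0,0],[0,0,0],[0,0,0]],"fingers":[0.1,0.1,0.1,0.1,0.1]}'
python3 -c "
from h import *
o=observe();print(o['position'],o['force'],o['moment'])"
```

```text
clock: 9.5
position: [0.4772, 0.1428, 0.0617]
tool_rot: [-3.141, -0.0, 1.55]
force: [0.2, 2.3, -1.9]
grip_width: 0.0516
finger_force: 33.2
[0.47719551 0.14281492 0.06165651] [ 0.23857801  2.28454491 -1.85804543] [ 0.44952047 -0.0218284  -0.02142085]
```

```bash
python3 -m crank '{"linear":[[0,0.0015,0],[0,0.0015,-0.003],[0,0.0015,-0.006],[0,0.0015,-0.009],[0,0.0015,-0.012]],"delta_rot":[[0,0,0],[0,0,0],[0,0,0],[0,0,0],[0,0,0]],"fingers":[0.1,0.1,0.1,0.1,0.1]}'
python3 -c "
from h import *
o=observe();print(o['position'],o['force'],o['moment'])"
```

```text
clock: 10.0
position: [0.4772, 0.143, 0.0587]
tool_rot: [-3.141, 0.0, 1.549]
force: [-0.4, -0.1, -1.3]
grip_width: 0.0517
finger_force: 33.2
[0.47724496 0.14300878 0.058673  ] [-0.41734339 -0.12211555 -1.25769408] [ 0.02710208 -0.0255395   0.02702071]
```

```bash
python3 -m crank '{"linear":[[0,0,-0.004],[0,0,-0.008],[0,0,-0.012],[0,0,-0.015],[0,0,-0.017]],"delta_rot":[[0,0,0],[0,0,0],[0,0,0],[0,0,0],[0,0,0]],"fingers":[0.1,0.1,0.1,0.1,0.1]}'
python3 -m crank '{"linear":[[0,0,-0.002],[0,0,-0.004],[0,0,-0.006],[0,0,-0.008],[0,0,-0.01]],"delta_rot":[[0,0,0],[0,0,0],[0,0,0],[0,0,0],[0,0,0]],"fingers":[0.1,0.1,0.1,0.1,0.1]}'
python3 -c "
from h import *
o=observe();print(o['position'],o['force'],o['moment'])"
```

```text
clock: 10.5
position: [0.4774, 0.1432, 0.0545]
tool_rot: [3.141, -0.0, 1.55]
force: [-0.4, -1.0, -2.1]
grip_width: 0.0518
finger_force: 33.2
clock: 11.0
position: [0.4774, 0.1433, 0.0521]
tool_rot: [3.141, -0.0, 1.55]
force: [0.9, 2.6, 1.7]
grip_width: 0.0517
finger_force: 33.6
[0.47741336 0.14329267 0.05210552] [0.8897944  2.55661505 1.67393322] [ 0.47944011 -0.2019921   0.00132394]
```

```bash
python3 -m crank '{"linear":[[0,0,-0.002],[0,0,-0.004],[0,0,-0.006],[0,0,-0.008],[0,0,-0.01]],"delta_rot":[[0,0,0],[0,0,0],[0,0,0],[0,0,0],[0,0,0]],"fingers":[0.1,0.1,0.1,0.1,0.1]}'
python3 -m crank '{"linear":[[0,0,-0.002],[0,0,-0.004],[0,0,-0.006],[0,0,-0.008],[0,0,-0.008]],"delta_rot":[[0,0,0],[0,0,0],[0,0,0],[0,0,0],[0,0,0]],"fingers":[0.1,0.1,0.1,0.1,0.1]}'
python3 -c "
from h import *
o=observe();print(o['position'],o['force'],o['moment'])"
```

```text
clock: 11.5
position: [0.4773, 0.1432, 0.0495]
tool_rot: [3.142, -0.0, 1.55]
force: [1.1, 2.5, 0.9]
grip_width: 0.0514
finger_force: 33.5
clock: 12.0
position: [0.4773, 0.1432, 0.0474]
tool_rot: [-3.141, -0.0, 1.55]
force: [0.8, 2.3, -0.9]
grip_width: 0.0513
finger_force: 33.2
[0.47725449 0.1431647  0.04744815] [ 0.79948446  2.31401063 -0.85357293] [ 0.71797573 -0.26735128 -0.05037398]
```

```bash
python3 -m crank '{"linear":[[0,0,-0.001],[0,0,-0.002],[0,0,-0.003],[0,0,-0.004],[0,0,-0.005]],"delta_rot":[[0,0,0],[0,0,0],[0,0,0],[0,0,0],[0,0,0]],"fingers":[0.1,0.1,0.1,0.1,0.1]}'
python3 -c "
from limb import *
s=shot('scene');o=observe();p=o['position'];print(p,o['force'],o['moment'])
print('seen ring (l,t,r,b)',edges(s)[0])
print('exp ring',limb(s,p,.027,p[2]-.021,p[2]-.003),'home',limb(s,p,.027,.024,.042))
b=cv2.cvtColor(s['image'],cv2.COLOR_RGB2BGR)
cv2.imwrite('pics/c4.png',cv2.resize(b[120:190,250:330],(800,600),interpolation=0))
"
```

```text
clock: 12.5
position: [0.4773, 0.1431, 0.0463]
tool_rot: [3.142, 0.0, 1.549]
force: [0.8, 2.5, 1.1]
grip_width: 0.0517
finger_force: 33.5
[0.47725938 0.1431135  0.04623241] [0.69059439 3.83312016 0.71332724] [ 0.7033254  -0.23388449 -0.02974818]
seen ring (l,t,r,b) [279.12 154.12 294.62 166.5 ]
exp ring [279.29 153.23 297.85 167.34] home [279.29 153.61 297.85 167.72]
```

View pics/c4.png

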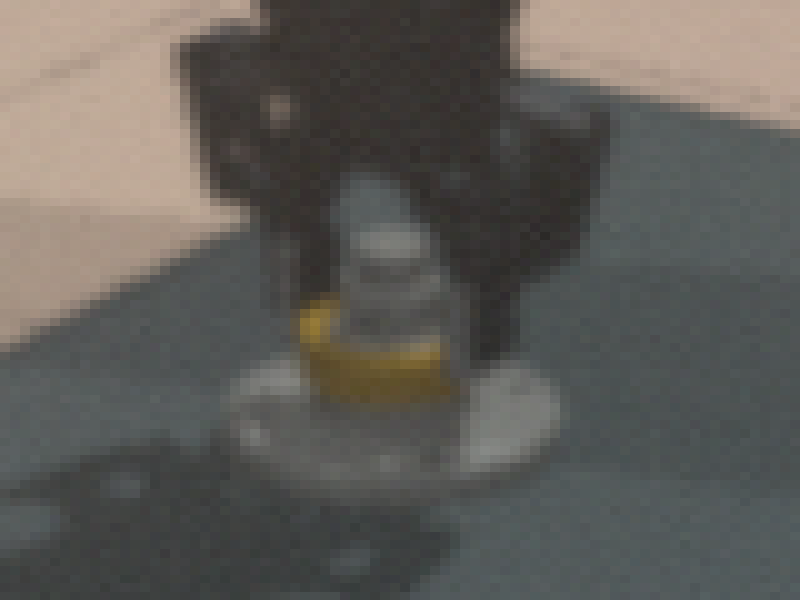

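The ring has followed the gripper down (crop (380,355)) and is level, about 1 mm short of home.

```bash
python3 -m crank '{"linear":[[0,0.001,-0.001],[0,0.001,-0.002],[0,0.001,-0.003],[0,0.001,-0.004]],"delta_rot":[[0,0,0],[0,0,0],[0,0,0],[0,0,0]],"fingers":[0.1,0.1,0.1,0.1]}'
python3 -c "
from h import *
o=observe();print(o['position'],o['force'],o['moment'])"
```

```text
clock: 12.95
position: [0.4773, 0.1433, 0.0453]
tool_rot: [3.142, 0.0, 1.549]
force: [0.5, 2.3, 2.1]
grip_width: 0.0512
finger_force: 33.5
[0.4773209  0.14326995 0.04528674] [0.4525121  2.33913064 2.1435151 ] [ 0.42771927 -0.22168335  0.03562009]
```

```bash
python3 -m crank '{"linear":[[0,0,-0.001],[0,0,-0.002]],"delta_rot":[[0,0,0],[0,0,0]],"fingers":[0.1,0.1]}'
python3 -c "
from h import *
o=observe();print(o['position'],o['force'],o['moment'])"
```

```text
clock: 13.15
position: [0.4773, 0.1433, 0.0449]
tool_rot: [3.141, 0.0, 1.549]
force: [-1.1, 0.3, 12.9]
grip_width: 0.0518
finger_force: 34.6
[0.47734421 0.14333934 0.04494499] [-1.14163229  0.31090629 12.92571717] [0.15243079 0.30370705 0.02334018]
```

Hard stop at TCP z 0.0449, which puts the underside at about 24 mm with the moments near zero. The large spacer is home, so I'll unload, release and go to the medium one.

```bash
python3 -m crank '{"linear":[[0,0,0.001],[0,0,0.001],[0,0,0.001],[0,0,0.001],[0,0,0.001]],"delta_rot":[[0,0,0],[0,0,0],[0,0,0],[0,0,0],[0,0,0]],"fingers":[0.1,0.45,0.45,0.45,0.45]}'
python3 -m crank '{"linear":[[0,0,0.05],[0,0,0.2],[0,0,0.36],[0,0,0.36]],"delta_rot":[[0,0,0],[0,0,0],[0,0,0],[0,0,0]],"fingers":[0.45,0.45,0.45,0.45]}'
python3 -m crank '{"linear":[[0.018,-0.75,0],[0.018,-0.75,0],[0.018,-0.75,0],[0.018,-0.75,0]],"delta_rot":[[0,0,-1],[0,0,-1],[0,0,-1],[0,0,-1]],"fingers":[0.45,0.45,0.45,0.45]}'
python3 -m crank '{"linear":[[0.018,-0.75,0],[0.018,-0.75,0],[0.018,-0.75,0],[0.018,-0.75,0]],"delta_rot":[[0,0,-1],[0,0,-1],[0,0,-1],[0,0,-1]],"fingers":[0.45,0.45,0.45,0.45]}'
python3 -c "
from limb import *
s=shot('scene');t=shot('top')
print('seen ring (l,t,r,b)',edges(s)[0],'home',limb(s,[.4773,.1434],.027,.024,.042))
print([(np.round(e[0],1),np.round(e[1],1),np.round(onplane(t,*e[0],.042),4)) for e,n in rings(t,(60,110,465,335))])
a,b=[cv2.cvtColor(f['image'],cv2.COLOR_RGB2BGR) for f in (t,s)]
cv2.imwrite('pics/c5.png',np.hstack([cv2.resize(a[250:300,150:200],(400,400),interpolation=0),cv2.resize(b[135:185,265:315],(400,400),interpolation=0)]))
"
```

```text
clock: 13.65
position: [0.4772, 0.1432, 0.045]
tool_rot: [-3.141, 0.0, 1.549]
force: [1.0, -1.1, 0.5]
grip_width: 0.0617
finger_force: 0.0
clock: 14.05
position: [0.4791, 0.1441, 0.1399]
tool_rot: [3.136, -0.002, 1.549]
force: [0.8, 0.7, -1.1]
grip_width: 0.0622
finger_force: 0.0
clock: 14.45
position: [0.4813, -0.0471, 0.1356]
tool_rot: [3.141, 0.001, 1.018]
force: [0.5, 0.5, 0.9]
grip_width: 0.0619
finger_force: 0.0
clock: 14.85
position: [0.4857, -0.2348, 0.1356]
tool_rot: [3.141, 0.0, 0.495]
force: [0.2, 1.4, 0.1]
grip_width: 0.0617
finger_force: 0.0
seen ring (l,t,r,b) [279.75 155.12 297.62 166.5 ] home [279.36 153.57 297.91 167.68]
[(array([264.5, 286.1]), array([13.9, 14.1]), array([ 0.4515, -0.0494,  0.042 ])), (array([178.8, 274.3]), array([23. , 23.9]), array([0.4772, 0.14  , 0.042 ])), (array([345. , 268.3]), array([14.7, 18. ]), array([ 0.4902, -0.2275,  0.042 ]))]
```

View pics/c5.png

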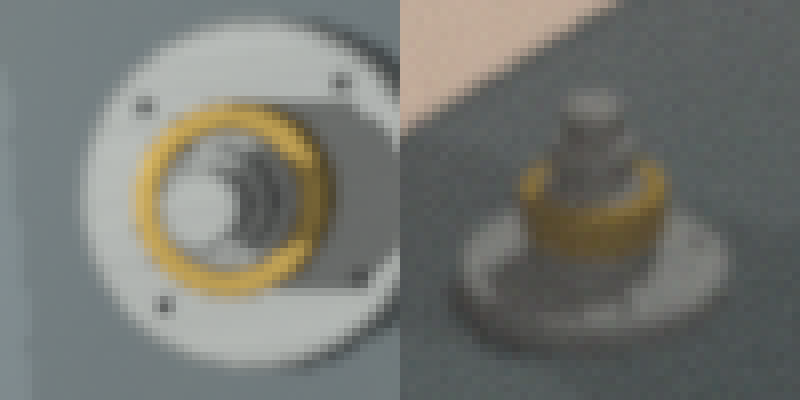

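The large spacer sits flat on its shoulder: concentric in the top crop at (230,200), level in the scene crop at (593,205). Now grip the medium one, centring it on two axes.

```bash
python3 -m crank '{"linear":[[0,0.011,0],[0,0.011,-0.1],[0,0.011,-0.3],[0,0.011,-0.4],[0,0.011,-0.44]],"delta_rot":[[0,0,-0.945],[0,0,-0.945],[0,0,-0.945],[0,0,-0.945],[0,0,-0.945]],"fingers":[0.45,0.45,0.45,0.45,0.45]}' 20
python3 -m crank '{"linear":[[0,0,-0.01],[0,0,-0.022],[0,0,-0.022],[0,0,-0.022],[0,0,-0.022]],"delta_rot":[[0,0,0],[0,0,0],[0,0,0],[0,0,0],[0,0,0]],"fingers":[0.45,0.45,-0.15,-0.15,-0.15]}' 20
```

```text
clock: 15.45
position: [0.4853, -0.2276, 0.0232]
tool_rot: [-3.14, 0.003, 0.008]
force: [0.3, 0.6, -0.1]
grip_width: 0.0619
finger_force: 0.0
clock: 15.95
position: [0.4869, -0.2292, 0.0208]
tool_rot: [3.141, -0.002, 0.008]
force: [-0.8, 0.6, 7.1]
grip_width: 0.0423
finger_force: 19.5
```

```bash
python3 -m crank '{"linear":[[0,0,0],[0,0,0.02],[0,0,0.02],[0,0,0.02],[0,0,0.02]],"delta_rot":[[0,0,0],[0,0,0.1],[0,0,1],[0,0,1],[0,0,1]],"fingers":[0.35,0.35,0.35,0.35,0.35]}' 20
python3 -m crank '{"linear":[[0,0,0],[0,0,0],[0,0,0],[0,0,0]],"delta_rot":[[0,0,1],[0,0,1],[0,0,1],[0,0,1]],"fingers":[0.35,0.35,0.35,0.35]}'
python3 -m crank '{"linear":[[0,0,0],[0,0,0],[0,0,0],[0,0,-0.02],[0,0,-0.02]],"delta_rot":[[0,0,1],[0,0,1],[0,0,1],[0,0,1],[0,0,1]],"fingers":[0.35,0.35,0.35,0.35,0.35]}'
python3 -m crank '{"linear":[[0,0,0],[0,0,0],[0,0,0],[0,0,0],[0,0,0]],"delta_rot":[[0,0,0],[0,0,0],[0,0,0],[0,0,0],[0,0,0]],"fingers":[-0.15,-0.15,-0.15,-0.15,-0.15]}' 30
python3 -c "
from h import *
o=observe();print(o['position'],o['tool_rot'],o['force'],o['moment'])"
```

```text
clock: 16.45
position: [0.4866, -0.2291, 0.0252]
tool_rot: [3.141, -0.001, 0.516]
force: [-0.5, -0.7, -0.1]
grip_width: 0.0578
finger_force: 0.0
clock: 16.85
position: [0.4865, -0.2293, 0.0251]
tool_rot: [3.141, 0.0, 1.039]
force: [-0.7, -0.4, 0.3]
grip_width: 0.0574
finger_force: 0.0
clock: 17.35
position: [0.4861, -0.2292, 0.0196]
tool_rot: [-3.142, 0.0, 1.558]
force: [1.1, 0.2, -0.1]
grip_width: 0.0575
finger_force: 0.0
clock: 17.85
position: [0.4864, -0.2291, 0.0202]
tool_rot: [3.141, 0.001, 1.555]
force: [-2.9, 0.9, 6.2]
grip_width: 0.0423
finger_force: 29.5
[ 0.48637324 -0.22913148  0.02018135] [3.14143888e+00 8.42696923e-04 1.55479182e+00] [-2.90475098  0.90818999  6.2027106 ] [-0.00064172  0.49994461  0.0262871 ]
```

```bash
python3 -m crank '{"linear":[[0,0,0.2],[0,0,0.44],[0,0,0.44],[0,0,0.44]],"delta_rot":[[0,0,0],[0,0,0],[0,0,0],[0,0,0]],"fingers":[-0.15,-0.15,-0.15,-0.15]}' 30
python3 -m crank '{"linear":[[-0.018,0.2,0],[-0.018,0.745,0],[-0.018,0.745,0],[-0.018,0.745,0],[-0.018,0.745,0]],"delta_rot":[[0,0,0],[0,0,0],[0,0,0],[0,0,0],[0,0,0]],"fingers":[-0.15,-0.15,-0.15,-0.15,-0.15]}'
python3 -m crank '{"linear":[[-0.018,0.2,0],[-0.018,0.745,0],[-0.018,0.745,0],[-0.018,0.745,0],[-0.018,0.745,0]],"delta_rot":[[0,0,0],[0,0,0],[0,0,0],[0,0,0],[0,0,0]],"fingers":[-0.15,-0.15,-0.15,-0.15,-0.15]}'
python3 -m crank '{"linear":[[0,0,0],[0,0,0]],"delta_rot":[[0,0,0],[0,0,0]],"fingers":[-0.15,-0.15]}'
python3 -c "
from limb import *
for i in range(3):
  s=shot('scene');o=observe();p=o['position'];print(p,o['force'],o['moment'])
print('seen ring (l,t,r,b)',edges(s)[0])
print('exp ring',limb(s,p,.022,p[2]-.02,p[2]-.005))
"
```

```text
clock: 18.25
position: [0.487, -0.2294, 0.1315]
tool_rot: [3.139, 0.002, 1.555]
force: [0.4, 0.8, -1.4]
grip_width: 0.0423
finger_force: 31.2
clock: 18.75
position: [0.4812, -0.0375, 0.1286]
tool_rot: [-3.14, -0.002, 1.563]
force: [0.1, -1.1, -1.2]
grip_width: 0.0426
finger_force: 31.2
clock: 19.25
position: [0.4763, 0.1486, 0.1286]
tool_rot: [-3.141, -0.002, 1.562]
force: [0.3, -0.8, -1.0]
grip_width: 0.0428
finger_force: 31.2
clock: 19.45
position: [0.477, 0.1423, 0.1287]
tool_rot: [-3.14, 0.001, 1.555]
force: [-0.1, 0.4, -0.7]
grip_width: 0.0422
finger_force: 31.2
[0.47719722 0.14219854 0.12889247] [-0.02892102 -1.00650804 -1.27787382] [ 0.00182237 -0.07230702 -0.05287642]
[0.47728892 0.14227838 0.12908772] [-0.12378739 -0.18645311 -0.87845193] [0.0121499  0.01943288 0.01840977]
[0.47735368 0.14239804 0.12923732] [-0.19714362 -0.28807832 -0.65073196] [-0.01676642 -0.05026445 -0.0265438 ]
seen ring (l,t,r,b) [279.5  155.   297.75 166.62]
exp ring [280.44 128.72 296.1  140.09]
```

```bash
python3 -m crank '{"linear":[[0,0.003,-0.04],[0,0.003,-0.08],[0,0.003,-0.12],[0,0.003,-0.15],[0,0.003,-0.17]],"delta_rot":[[0,0,0],[0,0,0],[0,0,0],[0,0,0],[0,0,0]],"fingers":[-0.15,-0.15,-0.15,-0.15,-0.15]}'
python3 -m crank '{"linear":[[0,0,-0.004],[0,0,-0.008],[0,0,-0.01],[0,0,-0.01]],"delta_rot":[[0,0,0],[0,0,0],[0,0,0],[0,0,0]],"fingers":[-0.15,-0.15,-0.15,-0.15]}'
python3 -m crank '{"linear":[[0,0,-0.002],[0,0,-0.004],[0,0,-0.006],[0,0,-0.008],[0,0,-0.01]],"delta_rot":[[0,0,0],[0,0,0],[0,0,0],[0,0,0],[0,0,0]],"fingers":[-0.15,-0.15,-0.15,-0.15,-0.15]}'
python3 -c "
from h import *
o=observe();print(o['position'],o['force'],o['moment'])"
```

```text
clock: 20.1
position: [0.477, 0.1443, 0.086]
tool_rot: [-3.141, 0.0, 1.557]
force: [-0.1, 0.0, -0.6]
grip_width: 0.0424
finger_force: 31.2
clock: 20.5
position: [0.4774, 0.1444, 0.0847]
tool_rot: [3.141, -0.0, 1.557]
force: [0.2, -0.0, -1.9]
grip_width: 0.0425
finger_force: 31.2
clock: 21.0
position: [0.4773, 0.1443, 0.082]
tool_rot: [-3.142, -0.0, 1.557]
force: [-0.1, 0.3, -0.9]
grip_width: 0.0428
finger_force: 31.2
[0.47729728 0.1443391  0.08200798] [-0.07853946  0.31044919 -0.85895008] [-0.03017087 -0.02297504 -0.02842554]
```

```bash
python3 -m crank '{"linear":[[0,-0.004,0],[0,-0.004,-0.002],[0,-0.004,-0.004],[0,-0.004,-0.006],[0,-0.004,-0.007]],"delta_rot":[[0,0,0],[0,0,0],[0,0,0],[0,0,0],[0,0,0]],"fingers":[-0.15,-0.15,-0.15,-0.15,-0.15]}'
python3 -c "
from h import *
o=observe();print(o['position'],o['force'],o['moment'])"
```

```text
clock: 21.5
position: [0.4773, 0.1434, 0.0802]
tool_rot: [-3.142, 0.0, 1.557]
force: [-0.8, 0.0, -1.4]
grip_width: 0.0423
finger_force: 31.2
[0.47729316 0.14336015 0.08024788] [-0.84659951  0.01092997 -1.38686719] [0.03736895 0.00259723 0.0093164 ]
```

```bash
python3 -m crank '{"linear":[[0,0,-0.002],[0,0,-0.004],[0,0,-0.006],[0,0,-0.006]],"delta_rot":[[0,0,0],[0,0,0],[0,0,0],[0,0,0]],"fingers":[-0.15,-0.15,-0.15,-0.15]}'
python3 -c "
from h import *
o=observe();print(o['position'],o['force'],o['moment'])"
```

```text
clock: 21.9
position: [0.4772, 0.1434, 0.0787]
tool_rot: [-3.141, 0.0, 1.557]
force: [-0.3, 0.1, -1.4]
grip_width: 0.0426
finger_force: 31.2
[0.47724285 0.14336142 0.07870926] [-0.25391601  0.07952579 -1.37492261] [ 0.00829696  0.0021903  -0.05048994]
```

It is on the 30 mm land with no contact force. Next, down to the balls and then slowly.

```bash
python3 -m crank '{"linear":[[0,0,-0.004],[0,0,-0.008],[0,0,-0.012],[0,0,-0.016],[0,0,-0.02]],"delta_rot":[[0,0,0],[0,0,0],[0,0,0],[0,0,0],[0,0,0]],"fingers":[-0.15,-0.15,-0.15,-0.15,-0.15]}'
python3 -m crank '{"linear":[[0,0,-0.002],[0,0,-0.004],[0,0,-0.006],[0,0,-0.008],[0,0,-0.01]],"delta_rot":[[0,0,0],[0,0,0],[0,0,0],[0,0,0],[0,0,0]],"fingers":[-0.15,-0.15,-0.15,-0.15,-0.15]}'
python3 -c "
from h import *
o=observe();print(o['position'],o['force'],o['moment'])"
```

```text
clock: 22.4
position: [0.4773, 0.1433, 0.0737]
tool_rot: [-3.142, -0.0, 1.557]
force: [0.5, -0.4, -1.2]
grip_width: 0.0427
finger_force: 31.2
clock: 22.9
position: [0.4773, 0.1435, 0.0713]
tool_rot: [3.142, -0.0, 1.557]
force: [-2.1, 0.8, 3.3]
grip_width: 0.0425
finger_force: 31.6
[0.4772733  0.14347123 0.07133918] [-2.14961311  0.83842187  3.32238316] [ 0.10591833  0.34600015 -0.04063344]
```

```bash
python3 -m crank '{"linear":[[0,0,-0.002],[0,0,-0.004],[0,0,-0.006],[0,0,-0.008],[0,0,-0.01]],"delta_rot":[[0,0,0],[0,0,0],[0,0,0],[0,0,0],[0,0,0]],"fingers":[-0.15,-0.15,-0.15,-0.15,-0.15]}'
python3 -c "
from h import *
o=observe();print(o['position'],o['force'],o['moment'])"
python3 -m crank '{"linear":[[0,0,-0.002],[0,0,-0.004],[0,0,-0.005],[0,0,-0.006]],"delta_rot":[[0,0,0],[0,0,0],[0,0,0],[0,0,0]],"fingers":[-0.15,-0.15,-0.15,-0.15]}'
python3 -c "
from h import *
o=observe();print(o['position'],o['force'],o['moment'])"
```

```text
clock: 23.4
position: [0.4773, 0.1434, 0.0688]
tool_rot: [3.142, -0.0, 1.557]
force: [-1.8, 1.6, 2.4]
grip_width: 0.0427
finger_force: 31.6
[0.47733139 0.14338603 0.0687536 ] [-1.7808233   1.59701591  2.36166893] [0.23181897 0.28106626 0.00074535]
clock: 23.8
position: [0.4773, 0.1434, 0.0673]
tool_rot: [3.142, -0.0, 1.557]
force: [-0.9, 0.8, 3.1]
grip_width: 0.0425
finger_force: 31.5
[0.4772977  0.14336349 0.06727315] [-0.93567393  0.78012002  3.07710313] [0.22013103 0.34767828 0.05924569]
```

```bash
python3 -m crank '{"linear":[[0,0,-0.001],[0,0,-0.003],[0,0,-0.005],[0,0,-0.006]],"delta_rot":[[0,0,0],[0,0,0],[0,0,0],[0,0,0]],"fingers":[-0.15,-0.15,-0.15,-0.15]}'
python3 -m crank '{"linear":[[0,0,-0.001],[0,0,-0.001]],"delta_rot":[[0,0,0],[0,0,0]],"fingers":[-0.15,-0.15]}'
```

```text
clock: 24.2
position: [0.4773, 0.1434, 0.0657]
tool_rot: [-3.142, -0.0, 1.557]
force: [-0.1, 1.5, 3.5]
grip_width: 0.0427
finger_force: 31.5
clock: 24.4
position: [0.4772, 0.1434, 0.0655]
tool_rot: [-3.141, -0.0, 1.557]
force: [-0.3, 1.3, 0.0]
grip_width: 0.0422
finger_force: 31.4
```

```bash
python3 -m crank '{"linear":[[0,0,-0.001],[0,0,-0.001]],"delta_rot":[[0,0,0],[0,0,0]],"fingers":[-0.15,-0.15]}'
```

```text
clock: 24.6
position: [0.4772, 0.1434, 0.0652]
tool_rot: [-3.141, -0.0, 1.557]
force: [-0.4, 1.6, 1.1]
grip_width: 0.0427
finger_force: 31.5
```

```bash
python3 -m crank '{"linear":[[0,0,-0.001],[0,0,-0.001]],"delta_rot":[[0,0,0],[0,0,0]],"fingers":[-0.15,-0.15]}'
```

```text
clock: 24.8
position: [0.4773, 0.1434, 0.065]
tool_rot: [3.142, -0.0, 1.557]
force: [-0.9, 0.9, 0.9]
grip_width: 0.0428
finger_force: 31.4
```

```bash
python3 -m crank '{"linear":[[0,0,-0.001],[0,0,-0.001]],"delta_rot":[[0,0,0],[0,0,0]],"fingers":[-0.15,-0.15]}'
```

```text
clock: 25.0
position: [0.4773, 0.1434, 0.0648]
tool_rot: [3.142, -0.0, 1.557]
force: [-0.8, 1.7, 1.8]
grip_width: 0.0424
finger_force: 31.4
```

```bash
python3 -m crank '{"linear":[[0,0,-0.001],[0,0,-0.001]],"delta_rot":[[0,0,0],[0,0,0]],"fingers":[-0.15,-0.15]}'
```

```text
clock: 25.2
position: [0.4773, 0.1434, 0.0645]
tool_rot: [-3.142, -0.0, 1.557]
force: [-1.5, 1.8, 1.5]
grip_width: 0.0424
finger_force: 31.4
```

```bash
python3 -m crank '{"linear":[[0,0,-0.001],[0,0,-0.001]],"delta_rot":[[0,0,0],[0,0,0]],"fingers":[-0.15,-0.15]}'
```

```text
clock: 25.4
position: [0.4773, 0.1434, 0.0643]
tool_rot: [-3.142, -0.0, 1.557]
force: [-1.8, 2.0, 1.3]
grip_width: 0.0425
finger_force: 31.4
```

```bash
python3 -m crank '{"linear":[[0,0,-0.001],[0,0,-0.001]],"delta_rot":[[0,0,0],[0,0,0]],"fingers":[-0.15,-0.15]}'
```

```text
clock: 25.6
position: [0.4773, 0.1434, 0.0642]
tool_rot: [3.142, 0.0, 1.557]
force: [-2.1, 1.5, 5.2]
grip_width: 0.0429
finger_force: 31.9
```

```bash
python3 -m crank '{"linear":[[0,0,-0.001],[0,0,-0.001]],"delta_rot":[[0,0,0],[0,0,0]],"fingers":[-0.15,-0.15]}'
```

```text
clock: 25.8
position: [0.4773, 0.1434, 0.0641]
tool_rot: [3.141, 0.0, 1.557]
force: [-3.6, 0.2, 11.7]
grip_width: 0.0424
finger_force: 32.3
```

The medium spacer stopped hard at TCP z 0.0641, as predicted. Release it and go to the small one.

```bash
python3 -m crank '{"linear":[[0,0,0.001],[0,0,0.001],[0,0,0.001],[0,0,0.001],[0,0,0.001]],"delta_rot":[[0,0,0],[0,0,0],[0,0,0],[0,0,0],[0,0,0]],"fingers":[-0.15,0.25,0.25,0.25,0.25]}'
python3 -m crank '{"linear":[[0,0,0.05],[0,0,0.2],[0,0,0.28],[0,0,0.28]],"delta_rot":[[0,0,0],[0,0,0],[0,0,0],[0,0,0]],"fingers":[0.25,0.25,0.25,0.25]}'
python3 -m crank '{"linear":[[-0.113,-0.756,0],[-0.113,-0.756,0],[-0.113,-0.756,0],[-0.113,-0.756,0]],"delta_rot":[[0,0,-1],[0,0,-1],[0,0,-1],[0,0,-1]],"fingers":[0.25,0.25,0.25,0.25]}'
python3 -m crank '{"linear":[[0,0,0],[0,0,0],[0,0,0],[0,0,0]],"delta_rot":[[0,0,-1],[0,0,-1],[0,0,-1],[0,0,-1]],"fingers":[0.25,0.25,0.25,0.25]}'
python3 -m crank '{"linear":[[0,0,0],[0,0,0],[0,0,0],[0,0,0]],"delta_rot":[[0,0,-0.973],[0,0,-0.973],[0,0,-0.973],[0,0,-0.973]],"fingers":[0.25,0.25,0.25,0.25]}'
python3 -c "
from limb import *
s=shot('scene');t=shot('top')
print('medium home',limb(s,[.4773,.1434],.022,.044,.059))
print([(np.round(e[0],1),np.round(e[1],1),np.round(onplane(t,*e[0],.059),4)) for e,n in rings(t,(60,110,465,335))])
a,b=[cv2.cvtColor(f['image'],cv2.COLOR_RGB2BGR) for f in (t,s)]
cv2.imwrite('pics/c6.png',np.hstack([cv2.resize(a[250:300,150:200],(400,400),interpolation=0),cv2.resize(b[140:220,225:305],(400,400),interpolation=0)]))
print(observe()['position'],observe()['tool_rot'])
"
```

```text
clock: 26.3
position: [0.4773, 0.1432, 0.064]
tool_rot: [-3.141, 0.0, 1.557]
force: [0.5, 0.6, 0.2]
grip_width: 0.0533
finger_force: 0.0
clock: 26.7
position: [0.4785, 0.1437, 0.1372]
tool_rot: [3.138, -0.001, 1.557]
force: [-0.3, -0.5, -0.5]
grip_width: 0.0534
finger_force: 0.0
clock: 27.1
position: [0.448, -0.0482, 0.1342]
tool_rot: [3.142, 0.001, 1.027]
force: [0.8, 0.8, -0.4]
grip_width: 0.0533
finger_force: 0.0
clock: 27.5
position: [0.4489, -0.0457, 0.1341]
tool_rot: [-3.141, 0.0, 0.504]
force: [0.1, -0.5, -0.2]
grip_width: 0.053
finger_force: 0.0
clock: 27.9
position: [0.4489, -0.0456, 0.1341]
tool_rot: [-3.142, 0.0, -0.005]
force: [-1.2, -0.0, -0.3]
grip_width: 0.0532
finger_force: 0.0
medium home [280.99 149.16 296.21 160.71]
[(array([178.8, 274.3]), array([22.8, 24. ]), array([0.4784, 0.1361, 0.059 ]))]
[ 0.44888707 -0.04548204  0.13407839] [ 3.14153304e+00  2.64886022e-04 -2.03645963e-04]
```

View pics/c6.png

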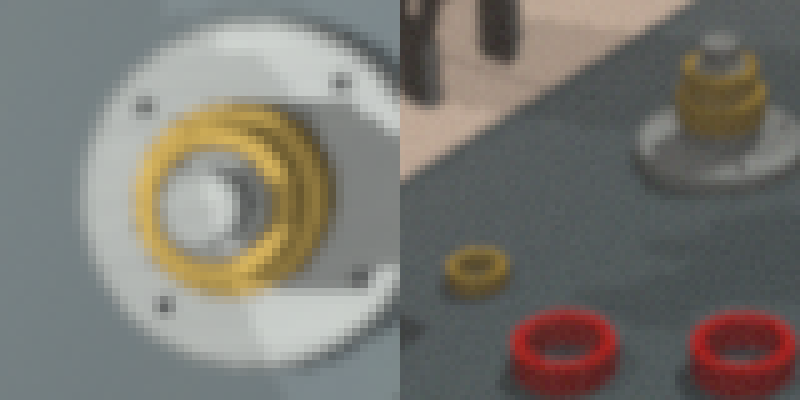

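Large and medium are both seated and level, stacked at scene crop (720,95). The small ring is at crop (478,268). Gripping it now.

```bash
python3 -m crank '{"linear":[[0,0,-0.15],[0,0,-0.3],[0,0,-0.4],[0,0,-0.43],[0,0,-0.44]],"delta_rot":[[0,0,0],[0,0,0],[0,0,0],[0,0,0],[0,0,0]],"fingers":[0.25,0.25,0.25,0.25,0.25]}' 20
python3 -m crank '{"linear":[[0,0,-0.01],[0,0,-0.018],[0,0,-0.018],[0,0,-0.018],[0,0,-0.018]],"delta_rot":[[0,0,0],[0,0,0],[0,0,0],[0,0,0],[0,0,0]],"fingers":[0.25,0.25,-0.4,-0.4,-0.4]}' 20
```

```text
clock: 28.5
position: [0.4487, -0.0455, 0.0237]
tool_rot: [-3.141, 0.001, 0.002]
force: [-0.0, -0.4, 0.2]
grip_width: 0.0533
finger_force: 0.0
clock: 29.0
position: [0.4494, -0.0457, 0.0203]
tool_rot: [3.142, -0.001, 0.0]
force: [-1.0, 0.6, 8.5]
grip_width: 0.0321
finger_force: 19.1
```

```bash
python3 -m crank '{"linear":[[0,0,0],[0,0,0.02],[0,0,0.02],[0,0,0.02],[0,0,0.02]],"delta_rot":[[0,0,0],[0,0,0.1],[0,0,1],[0,0,1],[0,0,1]],"fingers":[0.15,0.15,0.15,0.15,0.15]}' 20
python3 -m crank '{"linear":[[0,0,0],[0,0,0],[0,0,0],[0,0,0]],"delta_rot":[[0,0,1],[0,0,1],[0,0,1],[0,0,1]],"fingers":[0.15,0.15,0.15,0.15]}'
python3 -m crank '{"linear":[[0,0,0],[0,0,0],[0,0,0],[0,0,-0.02],[0,0,-0.02]],"delta_rot":[[0,0,1],[0,0,1],[0,0,1],[0,0,1],[0,0,1]],"fingers":[0.15,0.15,0.15,0.15,0.15]}'
python3 -m crank '{"linear":[[0,0,0],[0,0,0],[0,0,0],[0,0,0],[0,0,0]],"delta_rot":[[0,0,0],[0,0,0],[0,0,0],[0,0,0],[0,0,0]],"fingers":[-0.4,-0.4,-0.4,-0.4,-0.4]}' 30
python3 -c "
from h import *
o=observe();print(o['position'],o['tool_rot'],o['force'],o['moment'])"
```

```text
clock: 29.5
position: [0.4492, -0.0457, 0.0249]
tool_rot: [3.141, -0.0, 0.509]
force: [-0.0, 0.3, -0.4]
grip_width: 0.0491
finger_force: 0.0
clock: 29.9
position: [0.4492, -0.0459, 0.0248]
tool_rot: [3.141, -0.0, 1.032]
force: [0.0, -0.4, -0.2]
grip_width: 0.0488
finger_force: 0.0
clock: 30.4
position: [0.4489, -0.0459, 0.0194]
tool_rot: [-3.141, -0.0, 1.551]
force: [0.3, -0.6, 0.1]
grip_width: 0.0491
finger_force: 0.0
clock: 30.9
position: [0.4491, -0.0457, 0.0199]
tool_rot: [3.141, 0.001, 1.548]
force: [-1.7, 0.3, 5.4]
grip_width: 0.0317
finger_force: 29.2
[ 0.4490645  -0.0457387   0.01994556] [3.14137780e+00 6.03392875e-04 1.54801586e+00] [-1.7294856   0.28178464  5.42139917] [-0.08705811  0.3577396   0.00324503]
```

```bash
python3 -m crank '{"linear":[[0,0,0.2],[0,0,0.44],[0,0,0.44],[0,0,0.44]],"delta_rot":[[0,0,0],[0,0,0],[0,0,0],[0,0,0]],"fingers":[-0.4,-0.4,-0.4,-0.4]}' 30
python3 -m crank '{"linear":[[0.02,0.2,0],[0.113,0.756,0],[0.113,0.756,0],[0.113,0.756,0],[0.113,0.756,0]],"delta_rot":[[0,0,0],[0,0,0],[0,0,0],[0,0,0],[0,0,0]],"fingers":[-0.4,-0.4,-0.4,-0.4,-0.4]}'
python3 -m crank '{"linear":[[0,0,0],[0,0,-0.04],[0,0,-0.08],[0,0,-0.11],[0,0,-0.128]],"delta_rot":[[0,0,0],[0,0,0],[0,0,0],[0,0,0],[0,0,0]],"fingers":[-0.4,-0.4,-0.4,-0.4,-0.4]}'
python3 -m crank '{"linear":[[0,0,0],[0,0,0],[0,0,0],[0,0,0]],"delta_rot":[[0,0,0],[0,0,0],[0,0,0],[0,0,0]],"fingers":[-0.4,-0.4,-0.4,-0.4]}'
python3 -c "
from h import *
for i in range(3):
  shot('scene');o=observe();print(o['position'],o['force'],o['moment'])"
```

```text
clock: 31.3
position: [0.4499, -0.046, 0.1312]
tool_rot: [3.138, 0.001, 1.548]
force: [-0.3, 0.5, -1.2]
grip_width: 0.0315
finger_force: 30.3
clock: 31.8
position: [0.4768, 0.1495, 0.1286]
tool_rot: [-3.141, -0.003, 1.556]
force: [-0.5, -1.4, -0.7]
grip_width: 0.0317
finger_force: 30.3
clock: 32.3
position: [0.4769, 0.1427, 0.0964]
tool_rot: [-3.14, 0.0, 1.549]
force: [0.9, 0.9, 0.4]
grip_width: 0.0315
finger_force: 30.3
clock: 32.7
position: [0.4775, 0.1433, 0.0978]
tool_rot: [3.141, -0.0, 1.55]
force: [-0.4, 0.8, -0.9]
grip_width: 0.0315
finger_force: 30.3
[0.47743338 0.14338297 0.09778306] [ 0.54006812 -0.06712959 -1.27804058] [-0.01915973 -0.03107582  0.02286872]
[0.47741981 0.14337083 0.09776176] [0.39169476 0.41325911 0.14995888] [-0.02283622  0.00856511  0.01088846]
[0.47738304 0.1433387  0.09770341] [ 0.72197268  0.6704522  -0.91704601] [-1.33797436e-02  3.09750305e-02 -9.94572244e-06]
```

Position is (0.4774, 0.1434), on the axis. Descending slowly onto the 22 mm land (top at TCP ≈ 0.095).

```bash
python3 -m crank '{"linear":[[0,0,-0.003],[0,0,-0.006],[0,0,-0.009],[0,0,-0.012],[0,0,-0.015]],"delta_rot":[[0,0,0],[0,0,0],[0,0,0],[0,0,0],[0,0,0]],"fingers":[-0.4,-0.4,-0.4,-0.4,-0.4]}'
python3 -c "
from h import *
o=observe();print(o['position'],o['force'],o['moment'])"
```

```text
clock: 33.35
position: [0.4773, 0.1434, 0.0937]
tool_rot: [-3.141, 0.0, 1.55]
force: [0.3, -0.1, -0.7]
grip_width: 0.0317
finger_force: 30.3
[0.47726515 0.14337513 0.09371296] [ 0.30187751 -0.14205039 -0.72942146] [0.00101599 0.00375655 0.01167561]
```

```bash
python3 -m crank '{"linear":[[0,0,-0.002],[0,0,-0.004],[0,0,-0.006],[0,0,-0.007],[0,0,-0.007]],"delta_rot":[[0,0,0],[0,0,0],[0,0,0],[0,0,0],[0,0,0]],"fingers":[-0.4,-0.4,-0.4,-0.4,-0.4]}'
python3 -c "
from h import *
o=observe();print(o['position'],o['force'],o['moment'])"
```

```text
clock: 33.85
position: [0.4773, 0.1433, 0.092]
tool_rot: [-3.142, 0.0, 1.55]
force: [0.5, -0.3, 0.1]
grip_width: 0.0317
finger_force: 30.3
[0.47727045 0.14334182 0.0920143 ] [ 0.50329747 -0.28340816  0.07060189] [0.00438281 0.07060252 0.01159576]
```

```bash
python3 -m crank '{"linear":[[0,0,-0.003],[0,0,-0.006],[0,0,-0.009],[0,0,-0.012],[0,0,-0.014]],"delta_rot":[[0,0,0],[0,0,0],[0,0,0],[0,0,0],[0,0,0]],"fingers":[-0.4,-0.4,-0.4,-0.4,-0.4]}'
python3 -m crank '{"linear":[[0,0,-0.002],[0,0,-0.004],[0,0,-0.006],[0,0,-0.008],[0,0,-0.01]],"delta_rot":[[0,0,0],[0,0,0],[0,0,0],[0,0,0],[0,0,0]],"fingers":[-0.4,-0.4,-0.4,-0.4,-0.4]}'
python3 -c "
from h import *
o=observe();print(o['position'],o['force'],o['moment'])"
```

```text
clock: 34.35
position: [0.4773, 0.1433, 0.0885]
tool_rot: [-3.142, 0.0, 1.55]
force: [0.9, 0.7, -1.6]
grip_width: 0.0313
finger_force: 30.3
clock: 34.85
position: [0.4774, 0.1434, 0.0861]
tool_rot: [3.141, -0.0, 1.55]
force: [-0.2, 0.4, 3.7]
grip_width: 0.0317
finger_force: 30.7
[0.47738267 0.1434401  0.08612696] [-0.17925112  0.40051222  3.66365944] [0.0055129  0.07899537 0.00862849]
```

```bash
python3 -m crank '{"linear":[[0,0,-0.002],[0,0,-0.004],[0,0,-0.006],[0,0,-0.008],[0,0,-0.01]],"delta_rot":[[0,0,0],[0,0,0],[0,0,0],[0,0,0],[0,0,0]],"fingers":[-0.4,-0.4,-0.4,-0.4,-0.4]}'
python3 -c "
from h import *
o=observe();print(o['position'],o['force'],o['moment'])"
```

```text
clock: 35.35
position: [0.4773, 0.1434, 0.0835]
tool_rot: [3.142, -0.0, 1.55]
force: [0.6, 1.4, 3.5]
grip_width: 0.0314
finger_force: 30.7
[0.47732083 0.14343723 0.08350916] [0.55131686 1.44287794 3.53837194] [ 0.13862636 -0.02176421 -0.03481124]
```

Home is expected at TCP ≈ 0.0808. Small steps now.

```bash
python3 -m crank '{"linear":[[0,0,-0.001],[0,0,-0.003],[0,0,-0.005],[0,0,-0.007]],"delta_rot":[[0,0,0],[0,0,0],[0,0,0],[0,0,0]],"fingers":[-0.4,-0.4,-0.4,-0.4]}'
python3 -m crank '{"linear":[[0,0,-0.001],[0,0,-0.001]],"delta_rot":[[0,0,0],[0,0,0]],"fingers":[-0.4,-0.4]}'
```

```text
clock: 35.75
position: [0.4773, 0.1434, 0.0818]
tool_rot: [3.142, 0.0, 1.55]
force: [0.6, 0.4, 3.5]
grip_width: 0.0315
finger_force: 30.7
clock: 35.95
position: [0.4773, 0.1434, 0.0815]
tool_rot: [-3.141, -0.0, 1.55]
force: [1.0, 1.0, 1.7]
grip_width: 0.0321
finger_force: 30.5
```

```bash
python3 -m crank '{"linear":[[0,0,-0.001],[0,0,-0.001]],"delta_rot":[[0,0,0],[0,0,0]],"fingers":[-0.4,-0.4]}'
```

```text
clock: 36.15
position: [0.4773, 0.1434, 0.0813]
tool_rot: [-3.142, 0.0, 1.55]
force: [1.0, 1.2, 2.7]
grip_width: 0.0319
finger_force: 30.5
```

```bash
python3 -m crank '{"linear":[[0,0,-0.001],[0,0,-0.001]],"delta_rot":[[0,0,0],[0,0,0]],"fingers":[-0.4,-0.4]}'
```

```text
clock: 36.35
position: [0.4773, 0.1433, 0.081]
tool_rot: [3.142, -0.0, 1.55]
force: [0.7, 1.6, 3.2]
grip_width: 0.0317
finger_force: 30.6
```

```bash
python3 -m crank '{"linear":[[0,0,-0.001],[0,0,-0.001]],"delta_rot":[[0,0,0],[0,0,0]],"fingers":[-0.4,-0.4]}'
```

```text
clock: 36.55
position: [0.4773, 0.1434, 0.081]
tool_rot: [3.141, 0.0, 1.55]
force: [-1.8, 0.9, 8.1]
grip_width: 0.0318
finger_force: 31.0
```

```bash
python3 -m crank '{"linear":[[0,0,-0.0005],[0,0,-0.0005]],"delta_rot":[[0,0,0],[0,0,0]],"fingers":[-0.4,-0.4]}'
```

```text
clock: 36.75
position: [0.4774, 0.1434, 0.0809]
tool_rot: [3.141, 0.0, 1.55]
force: [-1.8, 0.8, 10.2]
grip_width: 0.0318
finger_force: 31.3
```

Home at 0.0809. Release, lift and check.

```bash
python3 -m crank '{"linear":[[0,0,0.001],[0,0,0.001],[0,0,0.001],[0,0,0.001],[0,0,0.001]],"delta_rot":[[0,0,0],[0,0,0],[0,0,0],[0,0,0],[0,0,0]],"fingers":[-0.4,0.1,0.1,0.1,0.1]}'
python3 -m crank '{"linear":[[0,0,0.05],[0,0,0.2],[0,0,0.4],[0,0,0.5],[0,0,0.5]],"delta_rot":[[0,0,0],[0,0,0],[0,0,0],[0,0,0],[0,0,0]],"fingers":[0.1,0.1,0.1,0.1,0.1]}'
python3 -m crank '{"linear":[[0,-0.8,0],[0,-0.8,0],[0,-0.8,0],[0,-0.8,0],[0,-0.8,0]],"delta_rot":[[0,0,0],[0,0,0],[0,0,0],[0,0,0],[0,0,0]],"fingers":[0.1,0.1,0.1,0.1,0.1]}'
python3 -m crank '{"linear":[[0,0,0],[0,0,0],[0,0,0]],"delta_rot":[[0,0,0],[0,0,0],[0,0,0]],"fingers":[0.1,0.1,0.1]}'
python3 -c "
from limb import *
s=shot('scene','end_s.png');t=shot('top')
c=[.4773,.1434]
print('scene brass stack',edges(s)[0])
for n,r,a,b in(('L',.027,.024,.042),('M',.022,.044,.059),('S',.017,.061,.073)): print(n,limb(s,c,r,a,b))
m=brass(s)[140:175,270:306]
for i,r in enumerate(m):
  x=np.flatnonzero(r)
  if len(x): print(140+i,270+x[0],270+x[-1],end=' | ')
print([(np.round(e[0],1),np.round(e[1],1)) for e,n in rings(t,(60,110,465,335))])
"
```

```text
clock: 37.25
position: [0.4772, 0.1433, 0.0808]
tool_rot: [-3.141, 0.0, 1.55]
force: [-0.9, 0.2, -0.4]
grip_width: 0.047
finger_force: 0.0
clock: 37.75
position: [0.4785, 0.144, 0.21]
tool_rot: [3.136, -0.001, 1.55]
force: [0.2, -0.6, 0.1]
grip_width: 0.0465
finger_force: 0.0
clock: 38.25
position: [0.4763, -0.0633, 0.2055]
tool_rot: [-3.14, 0.002, 1.541]
force: [-0.5, 2.2, -0.4]
grip_width: 0.0469
finger_force: 0.0
clock: 38.55
position: [0.4773, -0.0554, 0.206]
tool_rot: [3.142, -0.0, 1.552]
force: [-0.2, -0.3, -0.2]
grip_width: 0.047
finger_force: 0.0
scene brass stack [280.12 147.   297.75 166.5 ]
L [279.36 153.57 297.91 167.68]
M [280.99 149.16 296.21 160.71]
S [282.65 145.59 294.49 154.61]
148 284 293 | 149 284 293 | 150 284 293 | 151 285 294 | 152 286 295 | 153 288 295 | 154 292 295 | 155 284 295 | 156 283 296 | 157 285 297 | 158 285 297 | 159 286 297 | 160 282 297 | 161 282 296 | 162 283 296 | 163 284 295 | 164 283 295 | 165 285 294 | 166 287 289 | [(array([178.7, 274.3]), array([22.8, 23.9]))]
```

The stack's edges match all three spacers at home, with the same camera bias as for the large one alone. Handing in.

```bash
python3 -c "
from workcell import bot
print(bot.job_done())"
```

```text
the job is handed in; nothing more can be done
None
```

All three spacers are on the arbor in order (large, medium, small), each pushed down to a hard stop at its shoulder height and released, and the job is handed in at about 38.7 s; the wrist force peaked at about 10–13 N at each stop, so the press on the shoulders was probably near or slightly over the 8 N guide.

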